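# Step the microscope stage from the reference dish to the sample dish

## Task

Slide the black carrier of the x-y stage, which has an upright handle for it, until the small round dish on it has its middle under the tip of the fixed pointer, and let it rest there for a full second. Then slide it on until the large round dish has its middle under the pointer, leave it there and let go. The square dish is not wanted.

Things in the scene. Friction and masses are not known exactly. Their poses are not given: they have to be found in the camera images.
- handle (a point): Upright aluminium post, 24 mm diameter, 50 mm tall, on the 50 mm wide front tongue (robot's side) of the stage's black carrier. Point: on the post's axis, 20 mm below its top, 30 mm above the tongue. The carrier only slides level, any way (about 150 mm by 120 mm, along the stage's sides; stops beyond what the job needs), without turning, needs 1 to 3 N, has no spring and stays where it is left.
- pointer_tip (a point): Lower end of the thin tapered steel pointer hanging straight down from the boom of a stand beyond the stage. It stays fixed; the tip is 92 mm above the table, 16 mm above the dishes' rims. The boom (12 mm thick, axis 160 mm above the table) runs from above the tip away from the robot.
- small_dish (a point): Centre of the mouth of the small round white dish, 24 mm outside diameter, 12 mm tall, rim 76 mm above the table. It sits with the large round and a square (28 mm) dish, 55 mm from each, on a round dark insert (124 mm) clamped in the carrier at any angle, and moves exactly as the handle does. (A loose spare insert on the table plays no part.)
- large_dish (a point): Centre of the mouth of the large round white dish, 44 mm outside diameter, 12 mm tall, on the same insert, rim 76 mm above the table; moves with the carrier.
There are look-alikes about, which are no part of the job. Of the things that look like the part that bears pointer_tip, the larger one is meant.

How it is judged:
On the way:
1. the small round dish rests with its middle under the pointer's tip (within 12 mm) for about a second (horizontal distance between small_dish and pointer_tip below 0.012 m), for 0.9 s.
At the end, for the whole second after the job is handed in: The middle of the large round dish is left under the pointer's tip, within 12 mm horizontally, with the handle let go, after the small round dish has rested there (horizontal distance between large_dish and pointer_tip below 0.012 m); the robot touches nothing.
It also fails if it takes over 38 s, if anything falls off the work surface, if the arm or the gripper's body presses on something with over 40 N, if the wrist force passes 120 N, or if a joint passes its speed limit or range.

## Robot

A 6-joint arm with a two-finger parallel gripper is mounted at the origin on the work surface. World frame = base frame: x ahead of the robot, y to its left, z up, the work surface at z = 0. Lengths are in m, angles in rad, forces in N, time in s.
With the tool pointing down it reaches from about 0.2 to 0.875 m from the base axis. Payload 3.4 kg.
Tool frame: the origin (TCP) lies between the finger pads; the fingertips stand 25 mm ahead of it and the grasp point (between the pads) lies 6 mm ahead of it (r.nose_length is the z of the fingertips in the tool frame, in m); z points along the fingers, x is the direction in which the jaws open and shut, and the axes are right-handed (so a half turn about z gives the same grasp; the last joint's range is limited). The gripper opens to 94 mm and grips with 3 to 60 N. Pads are 16 mm wide; open, the fingers measure 119 mm over their backs; the gripper's body (75 mm by 177 mm) begins 78 mm behind the grasp point.
Start: joints at [1.075, 0.276, 1.505, -0, 1.361, -0.121], TCP at [0.211, 0.535, 0.23] pointing down, gripper open.
Joint ranges: [-2.89, 2.89], [-0.75, 2.08], [0.22, 2.7], [-1.18, 4.32], [0.11, 2.71], [-2.7, 2.7]. Speed limits (rad/s): [2.57, 2.57, 3.14, 3.14, 3.14, 3.14].

## Interface

Orientations are given as a unit quaternion [w, x, y, z].
In Python, from plant import r, gripper_to, inverse_kinematics, vision, models, telemetry gives the robot as it stands. Calls block until the motion is done:
- r.move_to(position, orientation): joint-space move of the TCP to a pose.
- r.move_l(position, rot=None, vel=0.15, guard=None): straight line of the TCP; rot=None keeps the orientation; vel is the mean speed in m/s. With guard (N) it stops when the force on the tool has changed by that much, and returns True; else False.
- r.movej(angles): joint-space move.
- gripper_to(opening, f_grip=None): finger opening in m; f_grip is the grip in N (None keeps the last); returns when the fingers have stopped.
- r.hold(seconds).
- inverse_kinematics(position, orientation): joint angles nearest the present ones, or None.
- vision.snapshot(name): name is "scene" or "side" or "wrist"; returns the picture (480x640x3 uint8, red, green, blue); there is no depth.
- vision.get_calibration(name): a dict with "fx", "fy", "cx", "cy" (pixels), "position" and "orientation" of the camera in the world. Camera axes: x right, y down, z forward; pixel columns grow to the right and rows downward; lengths in m; the calibration is good to about 2 mm. A picture is of the moment at which its call begins: read the wrist's pose just before it. get_calibration takes no time and is no camera call; for the wrist camera it gives the pose at the moment of the call.
A pose or a line that the arm cannot do raises r.PlanningError and nothing moves.
- r.sign_off(): hands the job in, once; it reports no verdict.
Trained networks look in the newest picture that a camera, given by its name, has taken for a name from the list of things; names that differ only in an ending like _2 or _b are one class to them, and where a whole thing is asked for, a point or a joint stands for the part that bears it (a point fixed in the world has none). Each returns a list of dicts, best first, with "score" (0 to 1); they miss things now and then, are a little off and sometimes report something else, mostly with a low value. They report only what shows in the picture. A call takes as long as a camera call. They do not tell look-alikes from the thing itself.
- models.boxes_of(thing, camera): "at" ([x, y, z] in m, in world coordinates, good to about 4 mm: the middle of the surface that is visible of it).
- models.regions_of(thing, camera): "pixels" (480x640 bool, what is visible of it).
- models.mark_of(thing, camera): "at" ([x, y, z] in m, in world coordinates, good to about 4 mm: a listed point, or the origin of a listed thing).
Readings, each from a call of its own:
- telemetry.current_t(): time.
- telemetry.current_joints(): joint angles.
- telemetry.current_dq(): joint speeds.
- telemetry.current_joint_efforts(): joint torques, N m.
- telemetry.current_ee_pos(): TCP position.
- telemetry.current_tool_rot(): TCP orientation.
- telemetry.current_wrist_force(): force on the tool from outside, world axes, zero at the start.
- telemetry.current_torque(): the same for the moment, N m.
- telemetry.current_opening(): finger opening in m.
Only numpy, scipy, OpenCV 4.12 (cv2) and the standard library are available. Lean on these libraries where they do the work, as an engineer would, in place of code of your own. Each camera call takes 0.05 s, during which the arm holds its last target. There are 200 camera calls.

## Working session

There is one attempt and no reset: what is moved stays moved. The work goes in short steps, each a Python script; the robot and the scene stay as the last script left them, time stands still between calls to the robot, and variables do not carry over. Pictures are saved under pics/ and viewed, about 8 in all and at most 12, crops included, and the job is handed in when it is done.

```bash
mkdir -p pics
cat > h.py <<'E'
import numpy as np, cv2
from plant import r, gripper_to, inverse_kinematics, vision, models, telemetry
def save(n,im): cv2.imwrite('pics/'+n,im[:,:,::-1])
E
python3 - <<'E'
from h import *
for c in ['scene','side']:
    save(c+'0.png',vision.snapshot(c)); k=vision.get_calibration(c); print(c,np.round(k['position'],3),np.round(k['orientation'],3),k['fx'])
    for t in ['handle','pointer_tip','small_dish','large_dish']:
        print(t,[(np.round(d['at'],3).tolist(),round(d['score'],2)) for d in models.mark_of(t,c)])
print(telemetry.current_t(),telemetry.current_tool_rot())
E
```

```text
scene [0.982 0.024 0.587] [-0.245  0.658  0.671 -0.239] 496.7453567697446
handle [([0.492, 0.022, 0.086], 0.6)]
pointer_tip [([0.328, -0.098, 0.064], 0.63)]
small_dish [([0.65, 0.048, 0.073], 0.76)]
large_dish [([0.595, 0.044, 0.08], 0.85)]
side [0.346 0.507 0.625] [ 0.069 -0.172  0.91  -0.371] 508.20470285659553
handle [([0.493, 0.022, 0.095], 0.67)]
pointer_tip [([0.687, 0.018, 0.09], 0.84), ([0.33, -0.099, 0.064], 0.63)]
small_dish [([0.651, 0.051, 0.073], 0.69)]
large_dish [([0.596, 0.042, 0.077], 0.91)]
0.5 [-1.02349491e-05  8.26458047e-01  5.62998310e-01 -1.50944285e-06]
```

View pics/scene0.png

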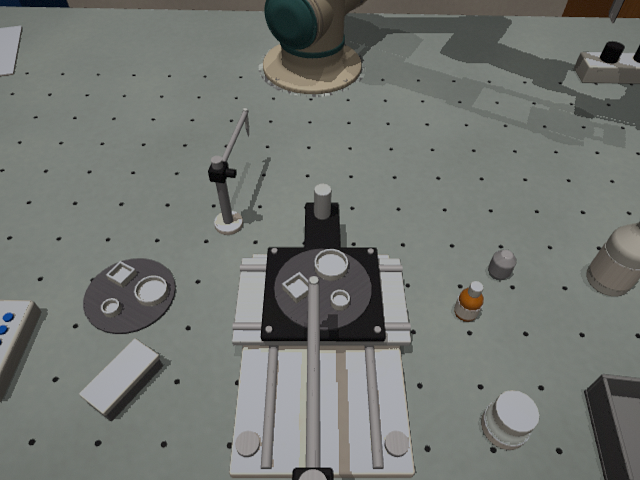

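View pics/side0.png

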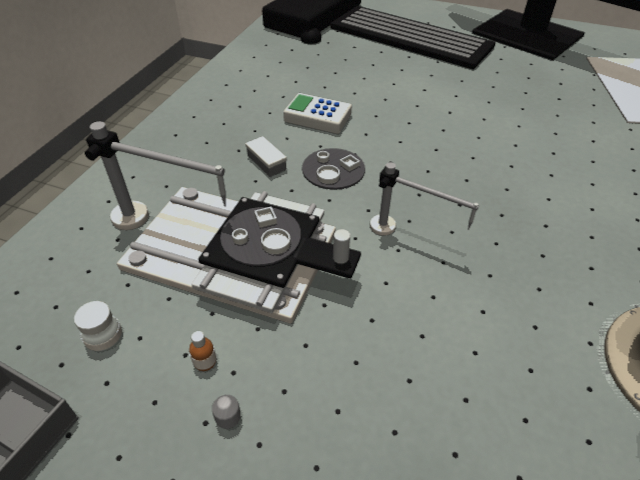

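The scene view has the handle at about (322,200), the dishes at (330,263) large and (340,298) small, and the pointer tip hidden just below (313,282). The side view has the real, larger pointer's tip at about (224,206) and the small look-alike's at (473,223). The networks agree on the layout, with the real tip at (0.687, 0.018). I'll grasp the post with the jaws along y.

Run:
```python
from h import *
q=[0,.70711,.70711,0]
r.move_to([0.493,0.022,0.22],q)
r.move_l([0.493,0.022,0.100],vel=0.12,guard=8)
gripper_to(0.0,f_grip=15)
p0=np.array(telemetry.current_ee_pos()); print(p0,telemetry.current_opening(),telemetry.current_wrist_force(),telemetry.current_t())
d=np.array([0.687-0.6505,0.018-0.0495,0])
print(r.move_l(p0+d,vel=0.05)); 
save('side1.png',vision.snapshot('side')); save('wrist1.png',vision.snapshot('wrist'))
for t in ['handle','pointer_tip','small_dish','large_dish']:
    print(t,[(np.round(x['at'],3).tolist(),round(x['score'],2)) for c in ['side','wrist'] for x in models.mark_of(t,c)])
print(telemetry.current_ee_pos(),telemetry.current_wrist_force(),telemetry.current_t())
```

```text
[0.49303556 0.02218067 0.09996699] 0.023823858687075476 [0.42306905 1.33503347 0.63729986] 4.825
False
handle [([0.529, -0.014, 0.092], 0.96), ([0.532, -0.012, 0.089], 0.97)]
pointer_tip [([0.327, -0.102, 0.065], 0.91), ([0.688, 0.017, 0.088], 0.88)]
small_dish [([0.688, 0.014, 0.077], 0.65)]
large_dish [([0.631, 0.002, 0.081], 0.67), ([0.628, 0.005, 0.078], 0.86)]
[ 0.52955939 -0.00932632  0.09997375] [ 1.32823194 -1.02256811 -0.6899094 ] 6.4333
```

Run:
```python
import cv2
a=cv2.imread('pics/side1.png')[150:310,100:380]; cv2.imwrite('pics/c1.png',cv2.resize(a,None,fx=2.8,fy=2.8,interpolation=cv2.INTER_CUBIC))
```

```text
(no output)
```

View pics/c1.png

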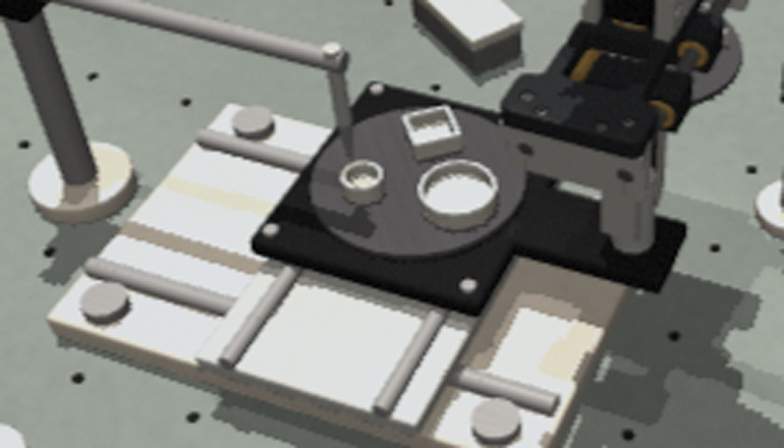

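View pics/wrist1.png

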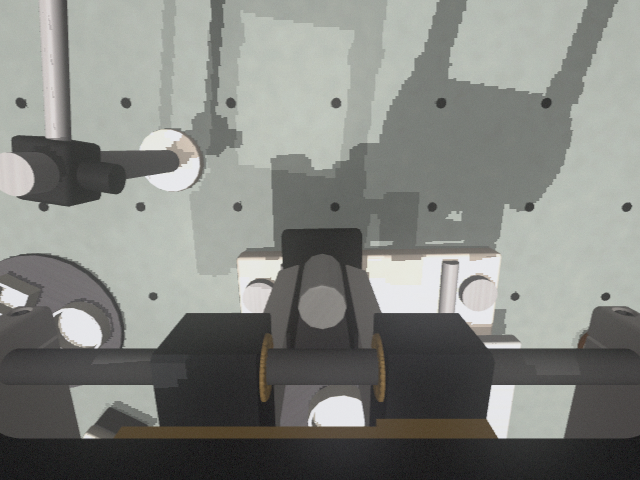

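The side crop puts the tip at about (348,157) and the mouth centres at (361,175) small and (458,187) large. The wrist view is mostly blocked by the gripper. I'll back-project these pixels as a check.

Run:
```python
from h import *
from scipy.spatial.transform import Rotation as R
k=vision.get_calibration('side'); w,x,y,z=k['orientation']; M=R.from_quat([x,y,z,w])
def bp(u,v,h):
    u=100+(u+.5)/2.8-.5; v=150+(v+.5)/2.8-.5
    d=M.apply([(u-k['cx'])/k['fx'],(v-k['cy'])/k['fy'],1]); p=np.array(k['position']); return p+d*(h-p[2])/d[2]
for n,a in dict(tip=(348,157,.092),small=(361,175,.076),large=(458,187,.076)).items(): print(n,bp(*a).round(4))
```

```text
tip [0.6889 0.017  0.092 ]
small [0.6852 0.0129 0.076 ]
large [0.6303 0.0017 0.076 ]
```

Tip and small dish are already within about 6 mm. I'll trim by (+2, +3.5) mm, rest, and then move on to the large dish.

Run:
```python
from h import *
p=np.array([0.5296,-0.0093,0.1])
r.move_l(p+[.002,.0035,0],vel=0.02); r.hold(1.5)
print(telemetry.current_ee_pos(),telemetry.current_wrist_force())
r.move_l(p+[.0585,.0145,0],vel=0.05); r.hold(.3)
print(telemetry.current_ee_pos(),telemetry.current_wrist_force())
a=vision.snapshot('side'); save('side2.png',a)
cv2.imwrite('pics/c2.png',cv2.resize(a[150:310,100:380,::-1],None,fx=2.8,fy=2.8,interpolation=cv2.INTER_CUBIC))
for t in ['pointer_tip','small_dish','large_dish']:
    print(t,[(np.round(x['at'],3).tolist(),round(x['score'],2)) for x in models.mark_of(t,'side')])
print(telemetry.current_t())
```

```text
[ 0.5315757  -0.00580763  0.09997953] [-0.71071079  1.14742165  0.11408268]
[0.58812083 0.00526628 0.10000537] [ 1.65594627 -0.53562247 -1.42554149]
pointer_tip [([0.691, 0.019, 0.091], 0.82), ([0.33, -0.099, 0.063], 0.63)]
small_dish [([0.744, 0.029, 0.073], 0.86)]
large_dish [([0.689, 0.022, 0.08], 0.81)]
10.0833
```

View pics/c2.png

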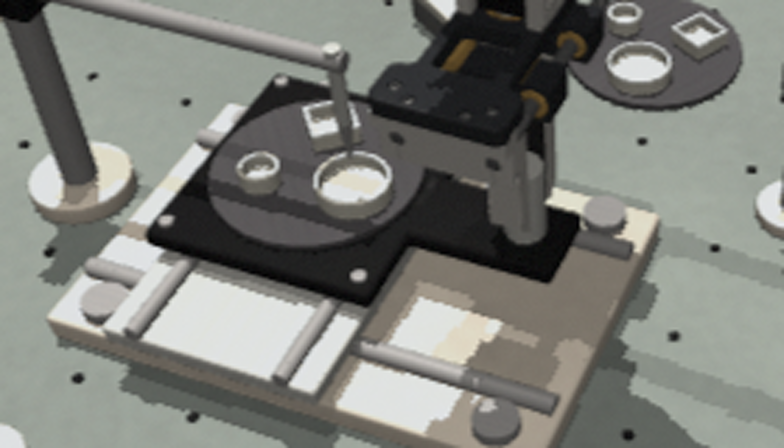

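The large dish mouth, at crop (353,180), sits directly below the tip at (348,157). Now I'll let go and back straight up.

Run:
```python
from h import *
gripper_to(0.06); p=np.array(telemetry.current_ee_pos())
r.move_l(p+[0,0,.09],vel=0.1); r.move_l(p+[-.12,0,.13],vel=0.15); r.hold(.3)
print(telemetry.current_wrist_force())
for c in ['side','scene']:
    a=vision.snapshot(c); save(c+'3.png',a)
    if c=='side': cv2.imwrite('pics/c3.png',cv2.resize(a[150:310,100:380,::-1],None,fx=2.8,fy=2.8,interpolation=cv2.INTER_CUBIC))
    for t in ['pointer_tip','large_dish','handle']:
        print(c,t,[(np.round(x['at'],3).tolist(),round(x['score'],2)) for x in models.mark_of(t,c)])
from scipy.spatial.transform import Rotation as R
k=vision.get_calibration('side'); w,x,y,z=k['orientation']
c=R.from_quat([x,y,z,w]).inv().apply(np.array([.6889,.017,.076])-k['position']); print('target px crop',(k['fx']*c[0]/c[2]+k['cx']-100)*2.8,(k['fy']*c[1]/c[2]+k['cy']-150)*2.8)
print(telemetry.current_t())
```

```text
[-0.43407164  0.7020641  -0.19530956]
side pointer_tip [([0.326, -0.099, 0.064], 0.9), ([0.689, 0.015, 0.093], 0.74)]
side large_dish [([0.691, 0.018, 0.078], 0.96)]
side handle [([0.586, 0.005, 0.093], 0.58)]
scene pointer_tip [([0.327, -0.097, 0.064], 0.64)]
scene large_dish [([0.688, 0.016, 0.074], 0.96)]
scene handle [([0.582, 0.004, 0.089], 0.61)]
target px crop 350.7654470522098 177.1573041423684
13.5583
```

View pics/c3.png

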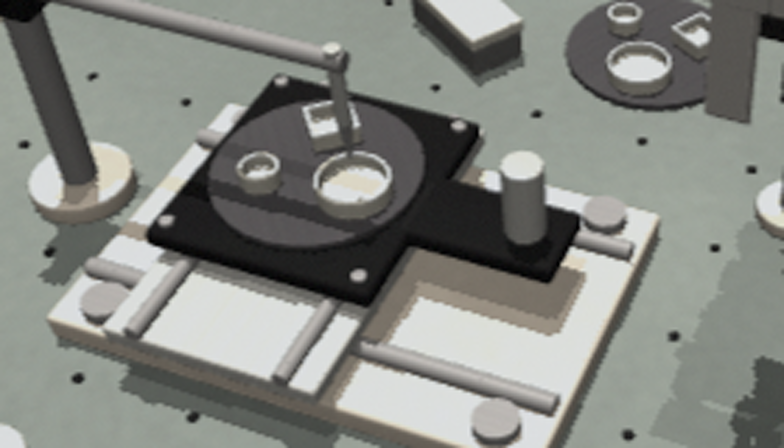

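The mouth centre at (353,180) is within about 2 mm of the target pixel (351,177). The handle is free and the carrier hasn't moved.

```bash
python3 -c "
from h import *
r.sign_off(); print(telemetry.current_t())"
```

```text
the job is handed in; nothing more can be done
the job is handed in; nothing more can be done
```

The job is done and handed in, at about 13.6 s of the allowed 38 s; no verdict is reported.

- **Small dish:** I gripped the post, slid the small dish under the larger pointer's tip and trimmed it by about 4 mm. It then rested there for 1.5 s. Before the trim, the networks and my own back-projection put the error at 3–6 mm. I did not measure again after the trim.
- **Large dish:** I slid the carrier on until the large dish was under the tip, let go and backed away.
- **Last checks:** The networks place the large dish at (0.691, 0.018) from the side camera and (0.688, 0.016) from the scene camera. The tip reads (0.689, 0.015), so the error is about 2–4 mm. The picture also shows about 2 mm, with the handle free.
- **Disagreements:** The scene camera never found the real tip, because its boom hides it, and reported only the small look-alike, which I ignored. After the first slide, one large-dish reading was about 8 mm off in y from where the earlier readings predicted. I used the back-projected pixels to set the last move.

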